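Turn the glassware dryer down three clicks and pop its lid

TASK

The flasks in the glassware dryer are dry and must now cool: turn the dryer's heat selector down (anticlockwise seen from above) by exactly three clicks from where it stands, and leave it resting in that click. Then press the red latch pad so that the clear lid is released and springs fully open by itself: do not touch the lid, keep out of its way, and leave the two amber bottles beside the dryer undisturbed.

Things in the scene. Friction and masses are not known exactly. Their poses are not given: they have to be found in the camera images.
- dryer: white bench-top glassware dryer, fixed, 300 (x) by 360 mm (y). Origin: centre of its underside; x points away from the robot, y left, z up; turned up to 0.3 rad. Front half: control deck 65 mm high, selector on the left (axis at x -82, y +92 mm), latch pad on the right. Rear half (x 0 to 150): chamber with flasks lying inside under a clear blue-edged lid, its top 124 mm high
- selector (a joint): heat selector's angle. Nine clicks (detents) 24 degrees = 0.4189 rad apart, 0 (lowest, end stop) to 3.351 (hottest, end stop); grows clockwise seen from above, so down is anticlockwise. Starts resting in the 5th, 6th or 7th click (1.676, 2.094 or 2.513); three clicks down is 1.257 rad less. 0.09 N m takes it over a click; let go between two, it snaps into the nearer one
- selector_grip (a point): on the selector's axis, mid-height of its grip, 96 mm above the table. Grip: black upright bar 84 mm long, 18 thick, 36 high (top 114 mm above the table) on a round skirt 92 mm across, its top 78 mm above the table. The frame turns with the knob: x along the bar to the pointer end (white line), y across its thickness, z up
- selector_pointer (a point): top of the bar near its white-marked pointer end, 40 mm from the axis. Nine dots on the grey dial plate mark the clicks: the four lowest (on the left) white, the others orange; the fifth lies straight along the dryer's x axis from the knob's axis
- latch (a joint): red latch rocker's angle: 0 at rest, grows as the pad is pressed down, to 0.26 rad at its stop; the tooth lets go of the lid at about 0.16 rad. A spring returns it. Pressed at the pad's centre it takes about 2 N to start and 4 to 5 N to the stop
- latch_pad (a point): centre of the top of the ribbed red latch pad (70 by 64 mm), 97 mm above the table at rest, to be pressed straight down: about 8 mm there releases the lid, the stop comes at 13 mm. It lies 53 mm in front of the lid's front edge, which a red tooth behind the pad hooks over. x away from the robot along the dryer, y left, z up (tilts with the pad)
- lid (a joint): the sprung lid's angle about its hinge along the chamber's far upper edge: 0 shut, 1.25 rad fully open. Once released it swings up and away from the robot by itself in about 1 s and stays open
- lid_edge (a point): middle of the lid's front upper edge (lid 158 mm from hinge to front edge, 360 mm wide, 8 mm thick), 124 mm above the table when shut
- amber_left_mid (a point): loose amber glass bottle with black cap, 70 mm across, 137 mm tall, standing close beside the dryer, on its left or right. The point is at its centre, half-way up
- amber_right_mid (a point): the other such bottle, on the other side of the dryer. The point is at its centre, half-way up

How it is judged:
By the outcome, as a careful person would: the job done as asked, in the order asked, and still so for the second after the job is handed in, with the robot touching nothing.
It also fails if it takes over 54 s, if anything falls off the work surface, if the arm or the gripper's body presses on something with over 40 N, if the wrist force passes 120 N, or if a joint passes its speed limit or range.

ROBOT

A 6-joint arm with a two-finger parallel gripper is mounted at the origin on the work surface. World frame = base frame: x ahead of the robot, y to its left, z up, the work surface at z = 0. Lengths are in mm, angles in rad, forces in N, time in s.
With the tool pointing down it reaches from about 350 to 875 mm from the base axis. Payload 4.2 kg.
Tool frame: the origin (TCP) lies at the very end of the fingers, on their centre line; the grasp point (between the pads) lies r.grip_depth behind it (r.grip_depth is the distance from the TCP to the grasp point, in mm); z points along the fingers, y is the direction in which the jaws open and shut (so a half turn about z gives the same grasp; the last joint's range is limited). The gripper opens to 87 mm and grips with 3 to 60 N. Pads are 19 mm wide; open, the fingers measure 117 mm over their backs; the gripper's body (75 mm by 190 mm) begins 51 mm behind the grasp point.
Start: joints at [1.411, 0.385, 0.008, 0, -1.194, -0.259], TCP at [254.132, 570.978, 193.75] pointing down, gripper open.
Joint ranges: [-3.14, 3.14], [-1.21, 2.06], [-1.07, 1.41], [-3.16, 2.05], [-2.99, -0.16], [-3.1, 3.1]. Speed limits (rad/s): [2.79, 2.79, 3.14, 3.14, 3.14, 3.14].

INTERFACE

Orientations are given as a unit quaternion [x, y, z, w].
In Python, from plant import r, cams, ticket gives the robot as it stands.
- The arm moves only by the shell command python3 -m crank 'ROWS' [FORCE]. ROWS is text: rows parted by semicolons, each of 7 numbers parted by spaces: the shift along the tool's x, y, z in mm, then the turn, a rotation vector about the tool's x, y, z in rad, then the closure, from -1 (fully open) to 1 (shut). In form: x y z ax ay az gripper; .... A call has 1 to 12 rows; each row is the pose to reach, as a shift and turn from the pose commanded when the call began, along the tool's axes at that moment; what a row does not reach only later rows make up. A row lasts 1/8 s, in which the tool goes at most 62.5 mm and 10.7 degrees, less where a joint would pass 70% of its speed; a pose out of reach is approached as far as the arm can. A call with a gripper value outside its range is refused whole. The fingers move at their own pace and stop on an object; FORCE is the grip in N (left out, the last holds). Time passes only in rows, so rows that repeat a pose let the fingers close. It gives the time, the measured TCP pose, the force and the opening at its end, in the units of the state.
- r.read_state(): the state, without advancing time (a new reading comes with each control period).
- cams.capture(name): name is "side" or "top" or "wrist"; returns a dict with "img" (480x640x3 uint8, blue, green, red), "fx", "fy", "cx", "cy" (pixels), "rvec" (rotation vector, rad) and "tvec" (3), from world to camera coordinates, as OpenCV has them. Camera axes: x right, y down, z forward; pixel columns grow to the right and rows downward; lengths in mm; the calibration is good to about 2 mm. A picture is of the moment at which its call begins. There is no depth.
- ticket.job_done(): hands the job in, once; it reports no verdict.
The state is a dict: "clock": time; "joint_positions": joint angles; "joint_vel": joint speeds; "joint_efforts": joint torques, N m; "tool_pos": TCP position; "orientation": TCP orientation; "contact_force": force on the tool from outside, world axes, zero at the start; "moment": the same for the moment, N m; "gripper_width": finger opening in mm.
Only numpy, scipy, OpenCV 4.12 (cv2) and the standard library are available. Lean on these libraries where they do the work, as an engineer would, in place of code of your own. Each camera call takes 0.05 s, during which the arm holds its last target.

## Working session

There is one attempt and no reset: what is moved stays moved. The work goes in short steps, Python scripts to look and compute and a shell command to move; the robot and the scene stay as the last step left them, time stands still between calls to the robot, and variables do not carry over. Pictures are saved under pics/ and viewed, and the job is handed in when it is done.

```bash
ls; mkdir -p pics
cat > h.py <<'E'
import numpy as np, cv2
from plant import r, cams, ticket
def cap(n,f):
    c=cams.capture(n); cv2.imwrite('pics/'+f,c['img']); return c
def ray(c,u,v):
    R,_=cv2.Rodrigues(np.array(c['rvec'],float)); t=np.array(c['tvec'],float).ravel()
    d=R.T@np.array([(u-c['cx'])/c['fx'],(v-c['cy'])/c['fy'],1.]); return -R.T@t,d
def onz(c,u,v,z):
    o,d=ray(c,u,v); return o+d*(z-o[2])/d[2]
E
python3 - <<'E'
from h import *
for n in ['side','top','wrist']: 
    c=cap(n,n+'0.png'); print(n,ray(c,320,240))
print(r.read_state(), r.grip_depth)
E
```

```text
pics
side (array([ 193.99663572, -519.25052372,  752.08634236]), array([ 0.46275241,  0.59014997, -0.66150757]))
top (array([552.24116805,  25.26846129, 863.51897829]), array([ 0.09092085, -0.02374952, -0.99575368]))
wrist (array([328.55144193, 538.78540677, 383.57946364]), array([-0.27097854,  0.12594189, -0.95434398]))
{'clock': 0.15, 'joint_positions': array([ 1.41056932e+00,  3.85354369e-01,  6.94418925e-03, -3.32656710e-04,
       -1.19401108e+00, -2.58574372e-01]), 'joint_vel': array([ 0.00065607, -0.00184476,  0.00338314,  0.0014778 , -0.00152156,
       -0.00171348]), 'joint_efforts': array([ 1.46766060e-04, -3.91050589e+01,  1.87586385e+01,  4.22232717e+00,
        1.23840480e-02, -1.38036494e-04]), 'tool_pos': array([253.9717804 , 570.52196435, 192.93097514]), 'orientation': array([ 9.78142587e-01, -2.07933630e-01, -1.14488358e-04,  8.19082153e-04]), 'contact_force': array([-0.58829749,  0.37315266,  0.31056303]), 'moment': array([-0.01560438, -0.00115804,  0.0581199 ]), 'gripper_width': 86.85915665335483} 18.700000000000003
```

View pics/top0.png

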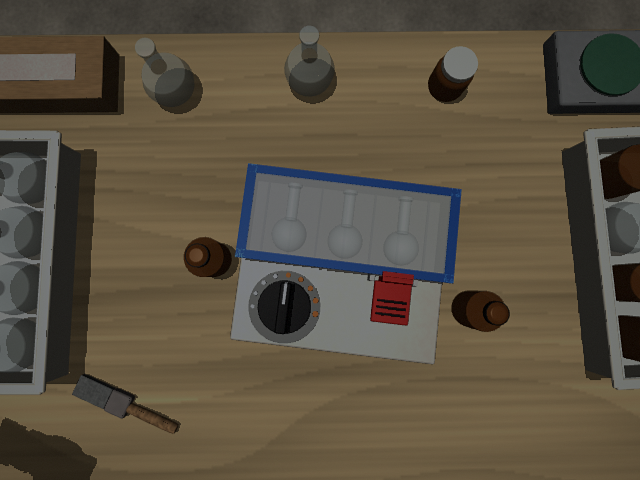

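View pics/side0.png

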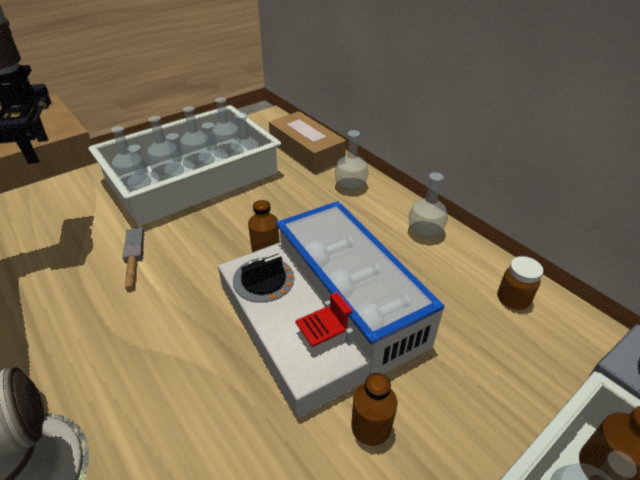

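The top view shows the knob at about (284,306) with its white line at (285,292), the red pad at (391,303), the blue lid edge from (238,255) to (452,281), and bottle caps at (199,256) and (497,313).

Run:
```python
from h import *
c=cams.capture('top'); im=c['img']
cv2.imwrite('pics/crop0.png',cv2.resize(im[255:355,225:335],None,fx=6,fy=6,interpolation=cv2.INTER_CUBIC)[:600])
hsv=cv2.cvtColor(im,cv2.COLOR_BGR2HSV)
b=cv2.inRange(hsv,(105,150,60),(125,255,255))
cn=max(cv2.findContours(b,0,1)[0],key=cv2.contourArea)
box=cv2.boxPoints(cv2.minAreaRect(cn)); ap=cv2.approxPolyDP(cv2.convexHull(cn),6,True)[:,0]
print(ap,[onz(c,*p,124).round(1) for p in ap.astype(float)])
red=cv2.inRange(hsv,(0,180,100),(6,255,255))|cv2.inRange(hsv,(174,180,100),(180,255,255))
cn=max(cv2.findContours(red,0,1)[0],key=cv2.contourArea)
ap=cv2.approxPolyDP(cv2.convexHull(cn),4,True)[:,0]; print(ap,[onz(c,*p,97).round(1) for p in ap.astype(float)])
```

```text
[[248 164]
 [459 189]
 [452 282]
 [236 256]] [array([749.7, 126.4, 124. ]), array([ 702.2, -226.8,  124. ]), array([ 547.4, -207.7,  124. ]), array([595.4, 146.2, 124. ])]
[[376 281]
 [410 286]
 [406 323]
 [372 319]] [array([550.9, -86.9,  97. ]), array([ 541.6, -144.4,   97. ]), array([ 479.9, -135.4,   97. ]), array([487.4, -78.3,  97. ])]
```

View pics/crop0.png

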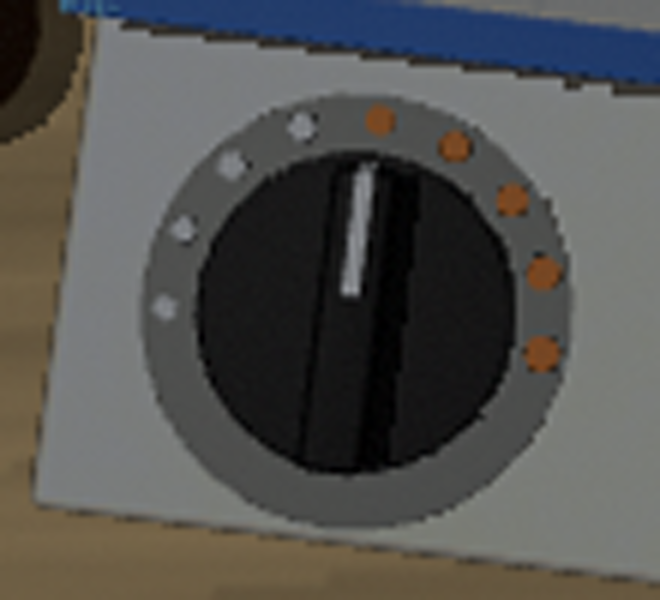

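Run:
```python
from h import *
c=cams.capture('top')
P=lambda u,v,z:onz(c,225+(u+.5)/6-.5,255+(v+.5)/6-.5,z)
print('skirt',P(357,312,78).round(1),'dial',P(357,310,66).round(1))
a,b=P(352,293,114),P(366,165,114);d=b-a;print('line',a.round(1),b.round(1),np.arctan2(d[1],d[0]))
for q in [((332,170),(300,465)),((385,165),(358,470))]:
    a=P(*q[0],114);b=P(*q[1],114);print('bar edge',a.round(1),b.round(1),np.arctan2(*(a-b)[1::-1]))
k=P(357,312,78)
for p in [(165,307),(184,229),(231,165),(301,127),(380,121),(455,146),(512,200),(543,272),(542,353)]:
    d=P(*p,67)-P(357,310,67);print(p,np.degrees(np.arctan2(d[1],d[0])).round(1),np.hypot(*d[:2]).round(1))
# bottles
hs=cams.capture('side')
for u,v in [(199,256),(497,313)]: print(onz(c,u,v,137).round(1))
# side triangulation of pad: centre
hsv=cv2.cvtColor(hs['img'],cv2.COLOR_BGR2HSV)
y=-.131
ex=np.array([np.cos(y),np.sin(y),0]);ey=np.array([-np.sin(y),np.cos(y),0])
O=k+82*ex-92*ey;print('origin from knob',O.round(1)); 
lidmid=(np.array([547.4,-207.7,0])+np.array([595.4,146.2,0]))/2
print('lid edge mid in dryer',((lidmid-O)@ex).round(1),((lidmid-O)@ey).round(1))
pc=(np.array([541.6,-144.4,0])+[550.9,-86.9,0]+[479.9,-135.4,0]+[487.4,-78.3,0])/4
print('pad blob centre',pc, (pc-O)@ex,(pc-O)@ey)
```

```text
skirt [509.4  70.5  78. ] dial [509.3  71.2  66. ]
line [516.5  69.8 114. ] [551.5  65.6 114. ] -0.118488253855608
bar edge [550.3  75.  114. ] [470.3  84.4 114. ] -0.11631765818384755
bar edge [551.4  60.4 114. ] [468.7  68.5 114. ] -0.0984377846742115
(165, 307) 88.2 56.0
(184, 229) 64.3 55.9
(231, 165) 40.6 56.2
(301, 127) 16.7 55.8
(380, 121) -7.5 55.3
(455, 146) -31.7 55.5
(512, 200) -55.7 55.3
(543, 272) -79.5 55.4
(542, 353) -103.8 55.4
[595.5 203.7 137. ]
[ 497.1 -273.5  137. ]
origin from knob [578.7 -31.4  78. ]
lid edge mid in dryer -7.3 -0.3
pad blob centre [ 514.95 -111.25    0.  ] -52.75284595123129 -87.48663305900241
```

Run:
```python
import cv2
im=cv2.imread('pics/side0.png');cv2.imwrite('pics/crop1.png',cv2.resize(im[240:350,225:365],None,fx=5,fy=5,interpolation=2))
im=cv2.imread('pics/top0.png');cv2.imwrite('pics/crop2.png',cv2.resize(im[255:355,350:460],None,fx=5,fy=5,interpolation=2))
```

```text
(no output)
```

View pics/crop1.png

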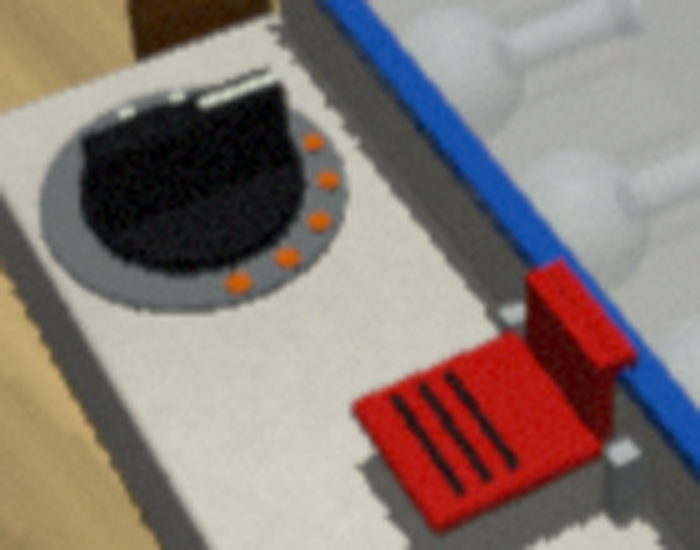

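View pics/crop2.png

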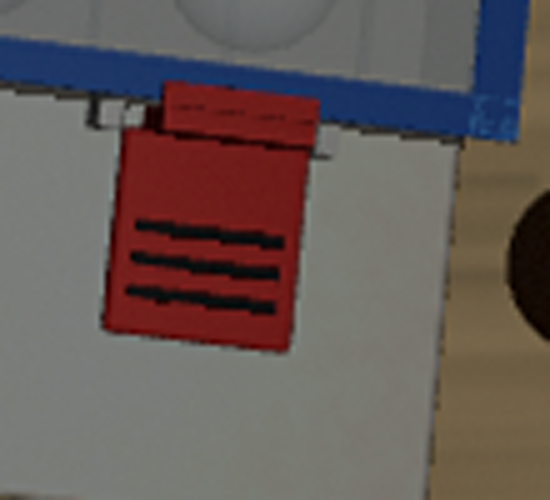

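The selector's line points at -0.12 rad, which is the 5th dot, so it starts at 1.676. The target is 0.419, the second dot, with the bar along world yaw +1.126. Next I'm planning the transit with the tool flipped, so the wrist camera faces the robot.

```bash
cat >> h.py <<'E'
from scipy.spatial.transform import Rotation as Ro
def plan(target,yaw,pos=None,q=None):
    s=r.read_state(); pos=s['tool_pos'] if pos is None else np.array(pos); q=s['orientation'] if q is None else q
    R=Ro.from_quat(q); T=Ro.from_matrix(np.array([[np.cos(yaw),np.sin(yaw),0],[np.sin(yaw),-np.cos(yaw),0],[0,0,-1]]).astype(float))
    x=T.as_matrix()
    print('shift',R.inv().apply(np.array(target)-pos).round(1),'turn',(R.inv()*T).as_rotvec().round(3))
E
python3 - <<'E'
from h import *
s=r.read_state();print(s['clock'])
plan((509.5,71.3,185),-.131-np.pi,(254.13,570.98,193.75))
c=cams.capture('top'); 
P=lambda u,v:onz(c,350+(u+.5)/5-.5,255+(v+.5)/5-.5,97)
print(P(205,240),np.mean([P(120,128),P(308,152),P(290,352),P(102,328)],0))
E
```

```text
0.3
shift [436.5 352.6   9. ] turn [ 0.000e+00 -1.000e-03  2.854e+00]
[ 514.2618061  -110.55935751   97.        ] [ 514.41573625 -110.57125742   97.        ]
```

```bash
python3 -m crank '36 29 1 0 0 .16 -1; 73 59 2 0 0 .32 -1; 109 88 2 0 0 .48 -1; 145 117 3 0 0 .64 -1; 182 147 4 0 0 .8 -1; 218 176 5 0 0 .96 -1; 255 206 5 0 0 1.12 -1; 291 235 6 0 0 1.28 -1; 327 264 7 0 0 1.44 -1; 364 294 8 0 0 1.6 -1; 400 323 8 0 0 1.76 -1; 436.5 352.6 9 0 0 1.92 -1' 45
python3 - <<'E'
from h import *
plan((509.5,71.3,185),-.131-np.pi)
E
```

```text
clock: 1.85
tool_pos: [510.2, 70.0, 185.1]
orientation: [-0.388, 0.922, -0.0, 0.0]
contact_force: [0.5, 1.6, 0.6]
gripper_width: 87.0
shift [-0.4  1.4  0.1] turn [0.    0.001 0.929]
```

```bash
python3 -m crank '0 0 0 0 0 .17 -1; 0 0 5 0 0 .34 -1; 0 0 10 0 0 .51 -1; 0 0 15 0 0 .68 -1; 0 0 20 0 0 .85 -1; 0 0 25 0 0 .932 -1; 0 0 25 0 0 .932 -1; 0 0 25 0 0 .932 -1'
python3 - <<'E'
from h import *
cap('top','top1.png');cap('side','side1.png');cap('wrist','wrist1.png')
plan((509.5,71.3,84),-.131-np.pi)
E
```

```text
clock: 2.85
tool_pos: [509.6, 71.4, 160.0]
orientation: [0.064, 0.998, 0.0, 0.0]
contact_force: [-0.2, 0.1, 0.0]
gripper_width: 87.0
shift [ 0.2 -0.2 76. ] turn [0.    0.001 0.002]
```

View pics/side1.png

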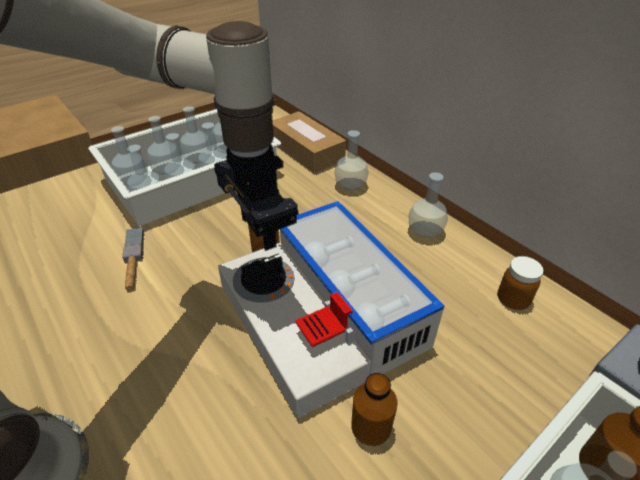

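View pics/wrist1.png

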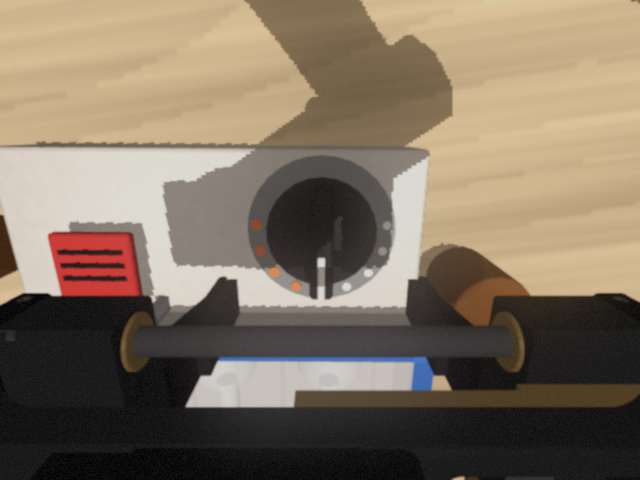

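The wrist view shows the bar at about (321,280), centred between the fingers at 222 and 421, and the side view shows clear space to descend.

```bash
python3 -m crank '0 0 20 0 0 0 -1; 0 0 40 0 0 0 -1; 0 0 60 0 0 0 -1; 0 0 76 0 0 0 -1; 0 0 76 0 0 0 -1; 0 0 76 0 0 0 -1; 0 0 76 0 0 0 1; 0 0 76 0 0 0 1; 0 0 76 0 0 0 1; 0 0 76 0 0 0 1; 0 0 76 0 0 0 1; 0 0 76 0 0 0 1' 40
```

```text
clock: 4.5
tool_pos: [509.5, 71.4, 83.7]
orientation: [0.065, 0.998, -0.0, -0.0]
contact_force: [-0.0, 0.2, 0.2]
gripper_width: 34.9
```

```bash
python3 -m crank '0 0 0 0 0 0 1; 0 0 0 0 0 0 1; 0 0 0 0 0 0 1; 0 0 0 0 0 0 1; 0 0 0 0 0 0 1; 0 0 0 0 0 0 1' 40; python3 -c "
from h import *
print(r.read_state())"
```

```text
clock: 5.25
tool_pos: [509.3, 70.8, 83.7]
orientation: [0.065, 0.998, -0.0, -0.0]
contact_force: [1.1, -5.0, 0.2]
gripper_width: 15.7
{'clock': 5.25, 'joint_positions': array([ 4.54497567e-01,  3.11243047e-01, -4.12917290e-01,  6.01060647e-04,
       -8.47502286e-01, -2.15494831e+00]), 'joint_vel': array([ 0.00166181, -0.0006265 , -0.00108842, -0.00057986, -0.00052549,
        0.00052609]), 'joint_efforts': array([ 2.70986035e+00, -3.14647007e+01,  1.58421636e+01,  2.30659425e+00,
        4.06574942e-01, -5.87103805e-04]), 'tool_pos': array([509.32736106,  70.84090052,  83.72337774]), 'orientation': array([ 6.45832120e-02,  9.97912206e-01, -4.10477424e-04, -2.64273909e-04]), 'contact_force': array([ 1.11077388, -4.95819183,  0.17508159]), 'moment': array([-1.55196471, -0.42394551, -0.06419597]), 'gripper_width': 15.744452932859199}
```

```bash
python3 -m crank '0 -1 0 0 0 -.12 1; 0 -1 0 0 0 -.24 1; 0 -1 0 0 0 -.36 1; 0 -1 0 0 0 -.48 1; 0 -1 0 0 0 -.6 1; 0 -1 0 0 0 -.72 1; 0 -1 0 0 0 -.84 1; 0 -1 0 0 0 -.96 1; 0 -1 0 0 0 -1.08 1; 0 -1 0 0 0 -1.2 1; 0 -1 0 0 0 -1.257 1; 0 -1 0 0 0 -1.257 1' 40; python3 -c "
from h import *
s=r.read_state();print(s['moment'],s['contact_force'],Ro.from_quat(s['orientation']).as_matrix()[:,0])
c=cap('top','top2.png');cap('wrist','wrist2.png')"
```

```text
clock: 6.75
tool_pos: [509.2, 70.9, 83.7]
orientation: [-0.534, 0.845, 0.0, 0.0]
contact_force: [-0.8, -1.1, 1.2]
gripper_width: 15.9
[-0.02401307  0.20832548 -0.02313073] [-0.76358504 -1.10193622  1.18882464] [-4.29321806e-01 -9.03151308e-01 -7.08851769e-04]
```

View pics/wrist2.png

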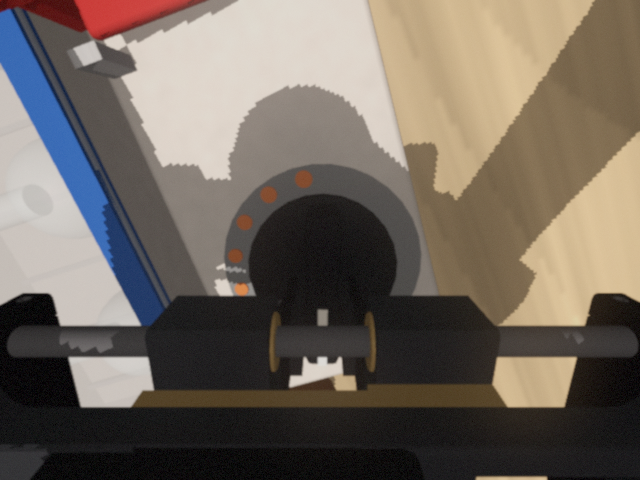

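The white line at (322,318) is still aligned with the gripper, so the bar turned with it and didn't slip. Now I'm releasing and rising.

```bash
python3 -m crank '0 0 0 0 0 0 -1; 0 0 0 0 0 0 -1; 0 0 0 0 0 0 -1; 0 0 0 0 0 0 -1; 0 0 0 0 0 0 -1; 0 0 0 0 0 0 -1; 0 0 -25 0 0 0 -1; 0 0 -60 0 0 0 -1; 0 0 -100 0 0 0 -1; 0 0 -100 0 0 0 -1; 0 0 -100 0 0 0 -1';  python3 - <<'E'
from h import *
plan((490,-107,183),-.131-np.pi)
plan((490,-107,183),-.131-np.pi,)
c=cams.capture('side');cv2.imwrite('pics/side3.png',cv2.resize(c['img'][180:350,205:365],None,fx=3.5,fy=3.5,interpolation=2))
c=cap('wrist','wrist3.png')
E
```

```text
clock: 8.22
tool_pos: [508.7, 70.3, 183.2]
orientation: [-0.534, 0.845, 0.0, -0.0]
contact_force: [0.2, -0.4, -0.3]
gripper_width: 87.2
shift [ 1.682e+02 -5.910e+01  1.000e-01] turn [ 1.000e-03 -1.000e-03  1.258e+00]
shift [ 1.682e+02 -5.910e+01  1.000e-01] turn [ 1.000e-03 -1.000e-03  1.258e+00]
```

View pics/wrist3.png

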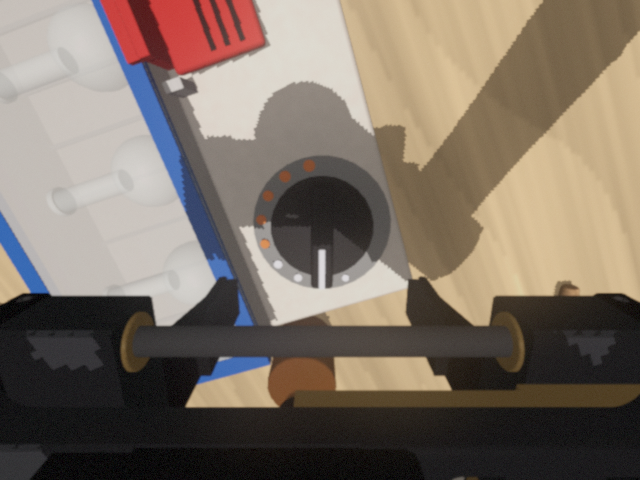

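View pics/side3.png

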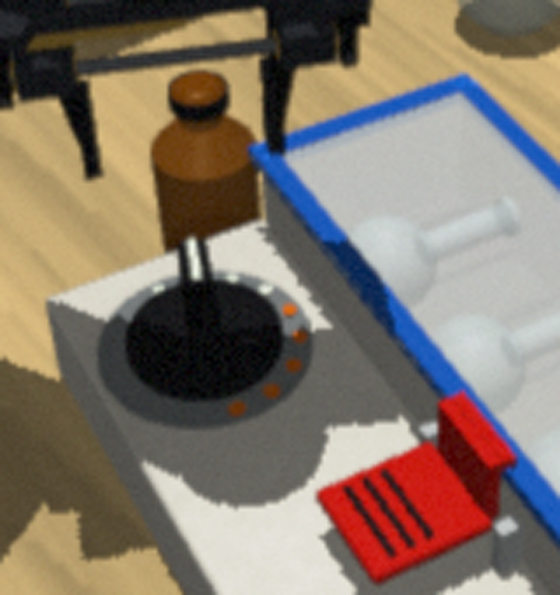

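The pointer line at (322,265) sits on the 2nd white dot. One white dot, at (345,277), lies below it, and two more, at (298,277) and (278,264), lie above. So the selector is three clicks down. Next is the pad.

Run:
```python
from h import *
plan((499,-108.5,140),-.131-np.pi)
```

```text
shift [165.3 -68.1  42.6] turn [ 1.000e-03 -3.000e-03  1.259e+00]
```

```bash
python3 -m crank '20 -8 0 0 0 .12 1; 40 -16 0 0 0 .24 1; 60 -24 0 0 0 .37 1; 80 -32 0 0 0 .5 1; 100 -41 0 0 0 .63 1; 120 -50 0 0 0 .76 1; 140 -58 0 0 0 .9 1; 165.3 -68.1 0 0 0 1.04 1; 165.3 -68.1 10 0 0 1.18 1; 165.3 -68.1 30 0 0 1.258 1; 165.3 -68.1 43 0 0 1.258 1; 165.3 -68.1 43 0 0 1.258 1'
python3 - <<'E'
from h import *
plan((499,-108.5,140),-.131-np.pi)
c=cams.capture('side');cv2.imwrite('pics/side4.png',cv2.resize(c['img'][180:400,205:465],None,fx=2.7,fy=2.7,interpolation=2))
c=cap('wrist','wrist4.png')
E
```

```text
clock: 9.82
tool_pos: [499.0, -108.2, 139.2]
orientation: [0.064, 0.998, -0.0, -0.002]
contact_force: [-0.3, 0.4, 0.6]
gripper_width: 0.3
shift [ 0.  -0.3 -0.8] turn [-0.001 -0.004  0.002]
```

View pics/wrist4.png

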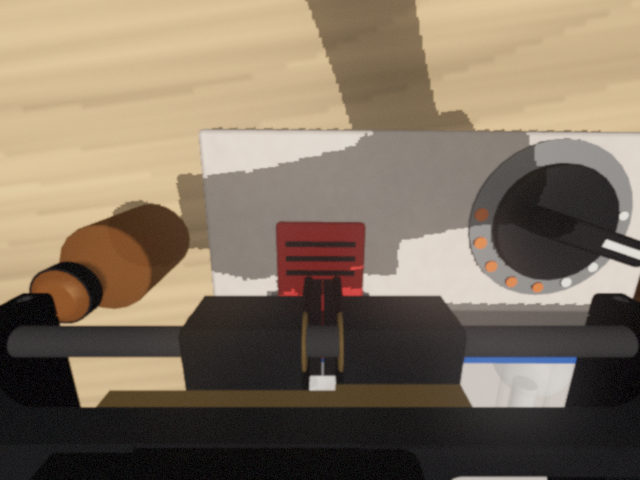

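View pics/side4.png

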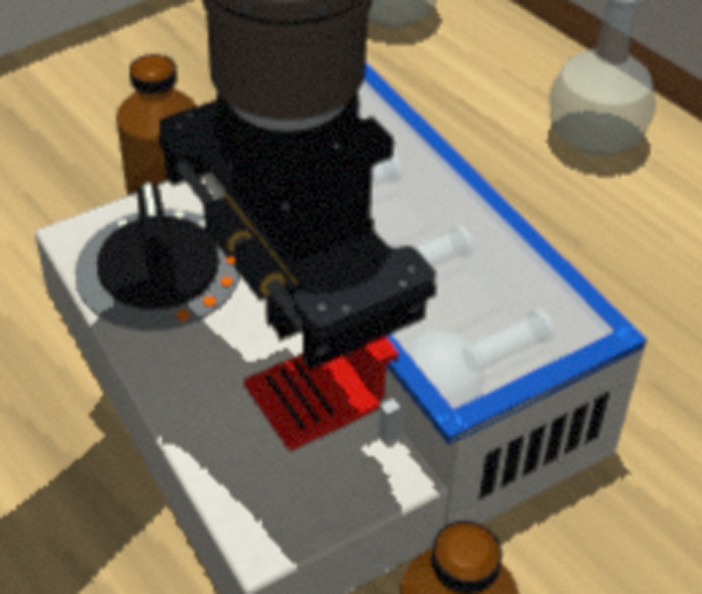

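The closed fingers are centred laterally on the pad (x=321 px), the gripper body is clear of the lid edge, and the selector still reads the 2nd dot.

```bash
python3 -m crank '0 0 20 0 0 0 1; 0 0 34 0 0 0 1; 0 0 40 0 0 0 1; 0 0 44 0 0 0 1; 0 0 48 0 0 0 1; 0 0 52 0 0 0 1; 0 0 55 0 0 0 1; 0 0 55 0 0 0 1; 0 0 55 0 0 0 1'
python3 - <<'E'
from h import *
print(r.read_state()['contact_force'])
cap('side','side5.png')
E
```

```text
clock: 11.05
tool_pos: [500.2, -108.2, 85.9]
orientation: [0.065, 0.998, -0.0, 0.0]
contact_force: [0.1, -0.5, -0.1]
gripper_width: 0.5
[ 0.10036235 -0.45072733 -0.05715944]
```

View pics/side5.png

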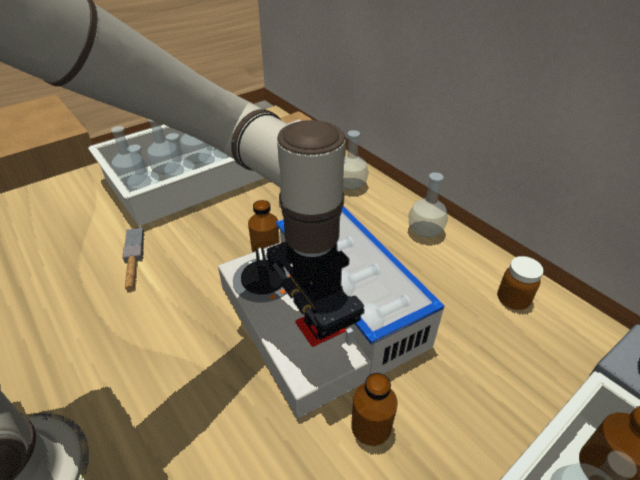

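Run:
```python
from h import *
c=cams.capture('side');cv2.imwrite('pics/side6.png',cv2.resize(c['img'][220:360,225:385],None,fx=4.2,fy=4.2,interpolation=2))
c=cap('wrist','wrist6.png')
c=cams.capture('top');cv2.imwrite('pics/top6.png',cv2.resize(c['img'][225:365,300:460],None,fx=4.2,fy=4.2,interpolation=2))
s=r.read_state();print(s)
```

```text
{'clock': 11.25, 'joint_positions': array([ 1.04598483e-01,  3.04139514e-01, -4.16794250e-01,  2.28579845e-05,
       -8.49534238e-01, -1.80558143e+00]), 'joint_vel': array([-1.24928147e-03,  2.59130022e-04,  1.66291392e-03, -2.74784792e-04,
        3.34357390e-04, -6.68267539e-05]), 'joint_efforts': array([-1.26677429e-05, -3.12340665e+01,  1.50611776e+01,  3.36396396e+00,
       -8.27037496e-02,  2.52432051e-05]), 'tool_pos': array([ 500.16422584, -108.17590947,   85.89023422]), 'orientation': array([6.50398203e-02, 9.97882656e-01, 1.92627068e-05, 1.63254198e-04]), 'contact_force': array([-0.65102391,  0.77565641,  0.25947549]), 'moment': array([-0.02029908, -0.14530634, -0.00523916]), 'gripper_width': 0.6002667431566749}
```

View pics/side6.png

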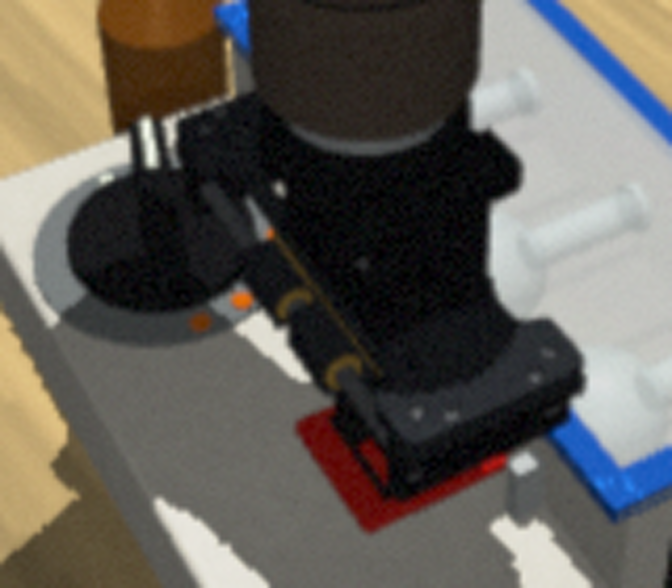

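View pics/wrist6.png

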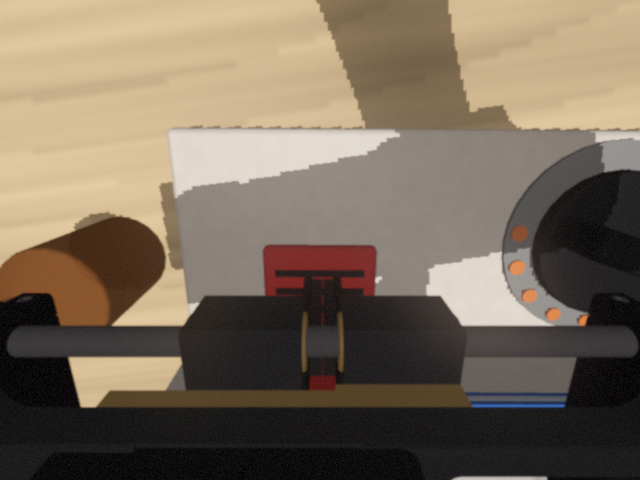

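View pics/top6.png

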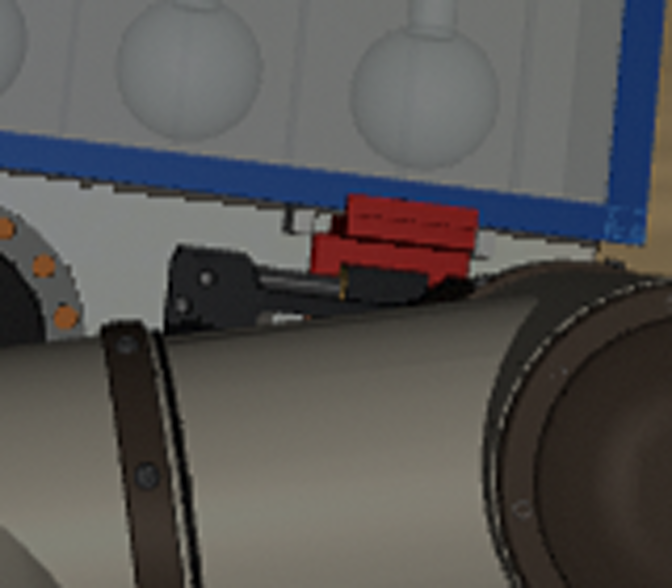

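Run:
```python
from h import *
t=cams.capture('top');s=cams.capture('side');w=cams.capture('wrist')
def tri(l):
    A=np.zeros((3,3));b=np.zeros(3)
    for c,u,v in l:
        o,d=ray(c,u,v);d/=np.linalg.norm(d);M=np.eye(3)-np.outer(d,d);A+=M;b+=M@o
    x=np.linalg.solve(A,b);print(x.round(1),[np.linalg.norm((np.eye(3)-np.outer(d/np.linalg.norm(d),d/np.linalg.norm(d)))@(x-o)).round(1) for o,d in [ray(*q) for q in l]])
# front-left, front-right corners
tri([(t,350+102/5,255+328/5),(s,225+355/5,240+405/5)])
tri([(t,350+290/5,255+352/5),(s,225+440/5,240+530/5)])
# now side+wrist
tri([(w,376,246),(s,225+298/4.2,220+428/4.2)])
tri([(w,264,246),(s,225+370/4.2,220+530/4.2)])
st=r.read_state();R=Ro.from_quat(st['orientation']);
for nm,c in (('w',w),('s',s),('t',t)):
  p=st['tool_pos'];print(nm,cv2.projectPoints(np.array([p]),np.array(c['rvec'],float),np.array(c['tvec'],float),np.array([[c['fx'],0,c['cx']],[0,c['fy'],c['cy']],[0,0,1.]]),None)[0].ravel())
```

```text
[485.4 -77.1  90.9] [np.float64(1.4), np.float64(1.4)]
[ 476.4 -140.2   92.8] [np.float64(1.2), np.float64(1.2)]
[489.  -73.2  81.4] [np.float64(0.4), np.float64(0.4)]
[ 478.9 -138.1   87.3] [np.float64(0.7), np.float64(0.7)]
w [320.14643707 273.6689852 ]
s [312.10804366 329.81833494]
t [388.31833959 310.67191776]
```

```bash
python3 -m crank '0 0 1 0 0 0 1; 0 0 2 0 0 0 1; 0 0 3 0 0 0 1; 0 0 3 0 0 0 1'
python3 - <<'E'
from h import *
print(r.read_state()['contact_force'])
w=cap('wrist','wrist7.png'); o=ray(w,320,240)[0];print(o)
for z in (100,97,94,91,88,85,82,79,76,73): print(z,np.linalg.norm(onz(w,264,246,z)-onz(w,376,246,z)).round(1))
c=cams.capture('side');cv2.imwrite('pics/side7.png',cv2.resize(c['img'][220:360,225:385],None,fx=4.2,fy=4.2,interpolation=2))
E
```

```text
clock: 11.9
tool_pos: [500.0, -108.2, 82.6]
orientation: [0.065, 0.998, -0.0, -0.0]
contact_force: [-0.7, 0.7, 0.6]
gripper_width: 0.5
[-0.675167    0.66993692  0.63130722]
[419.79361377 -96.6103102  273.43942724]
100 59.2
97 60.3
94 61.3
91 62.3
88 63.3
85 64.3
82 65.4
79 66.4
76 67.4
73 68.4
```

View pics/wrist7.png

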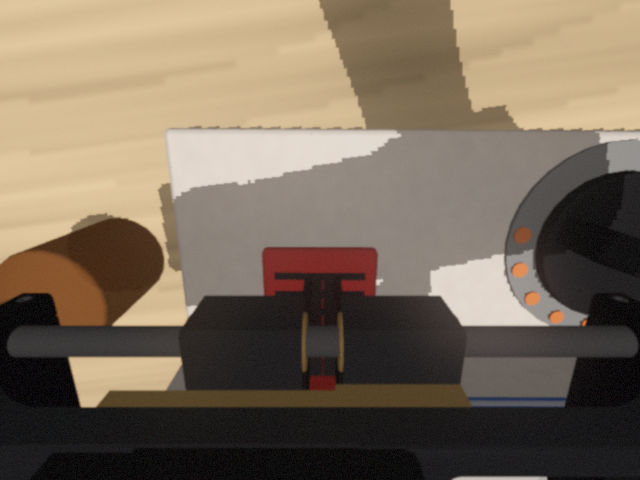

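View pics/side7.png

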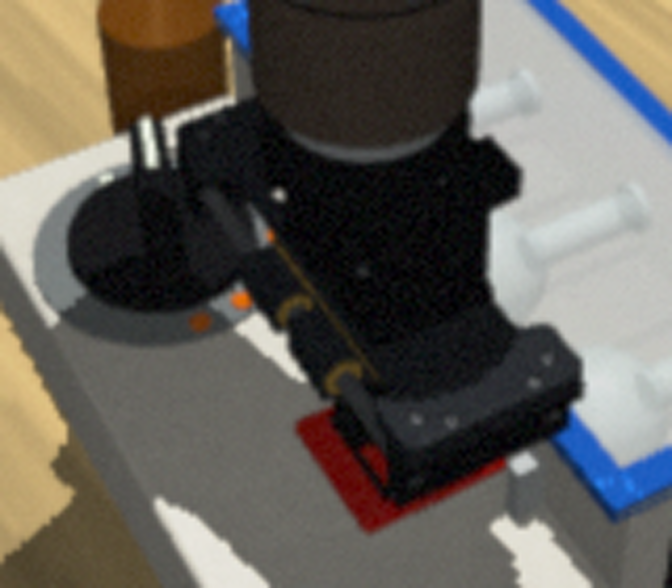

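Run:
```python
from h import *
w=cams.capture('wrist');im=w['img']
cv2.imwrite('pics/w8.png',cv2.resize(im[235:400,240:400],None,fx=3.6,fy=3.6,interpolation=2))
O=np.array([578.7,-31.4]);y=-.131;ex=np.array([np.cos(y),np.sin(y)])
col=im[235:300,290].astype(int);print([(235+i,*p) for i,p in enumerate(col) if 1][::3])
for v in (247,275,292):
    print(v,[(z,((onz(w,290,v,z)[:2]-O)@ex).round(1)) for z in (97,91,85,80)])
t=cams.capture('top')
for (u,v) in [(102,328),(128,292),(132,258),(137,224),(120,128)]: print('top',[(z,((onz(t,350+u/5,255+v/5,z)[:2]-O)@ex).round(1)) for z in (97,91,85)])
s=r.read_state();print('tcp',(s['tool_pos'][:2]-O)@ex)
```

```text
[(235, np.int64(125), np.int64(132), np.int64(141)), (238, np.int64(125), np.int64(133), np.int64(142)), (241, np.int64(125), np.int64(133), np.int64(142)), (244, np.int64(124), np.int64(132), np.int64(142)), (247, np.int64(60), np.int64(64), np.int64(107)), (250, np.int64(43), np.int64(45), np.int64(117)), (253, np.int64(47), np.int64(51), np.int64(126)), (256, np.int64(44), np.int64(45), np.int64(126)), (259, np.int64(43), np.int64(48), np.int64(127)), (262, np.int64(40), np.int64(43), np.int64(125)), (265, np.int64(42), np.int64(43), np.int64(126)), (268, np.int64(36), np.int64(41), np.int64(123)), (271, np.int64(37), np.int64(37), np.int64(112)), (274, np.int64(30), np.int64(31), np.int64(41)), (277, np.int64(28), np.int64(27), np.int64(39)), (280, np.int64(39), np.int64(43), np.int64(118)), (283, np.int64(40), np.int64(41), np.int64(125)), (286, np.int64(36), np.int64(39), np.int64(124)), (289, np.int64(33), np.int64(36), np.int64(114)), (292, np.int64(32), np.int64(34), np.int64(41)), (295, np.int64(27), np.int64(30), np.int64(36)), (298, np.int64(28), np.int64(29), np.int64(37))]
247 [(97, np.float64(-89.5)), (91, np.float64(-87.5)), (85, np.float64(-85.5)), (80, np.float64(-83.8))]
275 [(97, np.float64(-73.2)), (91, np.float64(-70.6)), (85, np.float64(-68.0)), (80, np.float64(-65.9))]
292 [(97, np.float64(-62.9)), (91, np.float64(-59.9)), (85, np.float64(-57.0)), (80, np.float64(-54.6))]
top [(97, np.float64(-87.3)), (91, np.float64(-87.7)), (85, np.float64(-88.1))]
top [(97, np.float64(-74.4)), (91, np.float64(-74.7)), (85, np.float64(-75.0))]
top [(97, np.float64(-63.0)), (91, np.float64(-63.2)), (85, np.float64(-63.4))]
top [(97, np.float64(-51.5)), (91, np.float64(-51.6)), (85, np.float64(-51.7))]
top [(97, np.float64(-20.0)), (91, np.float64(-19.9)), (85, np.float64(-19.8))]
tcp -67.88696520884069
```

View pics/w8.png

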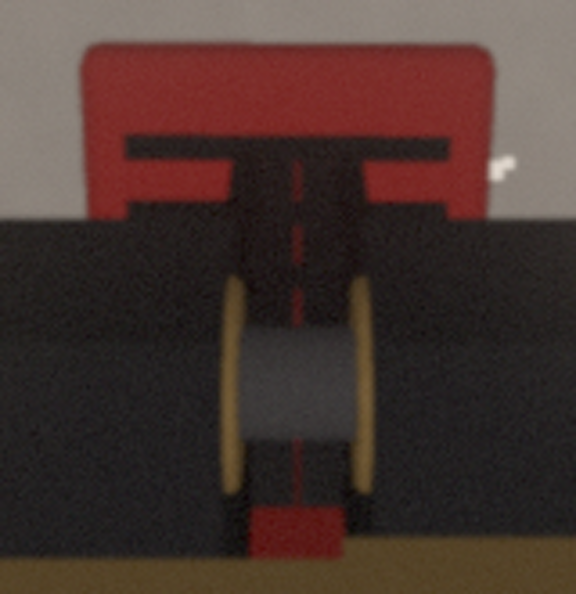

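Run:
```python
import cv2
im=cv2.imread('pics/wrist4.png')
cv2.imwrite('pics/w4.png',cv2.resize(im[215:400,240:400],None,fx=3.2,fy=3.2,interpolation=2))
```

```text
(no output)
```

View pics/w4.png

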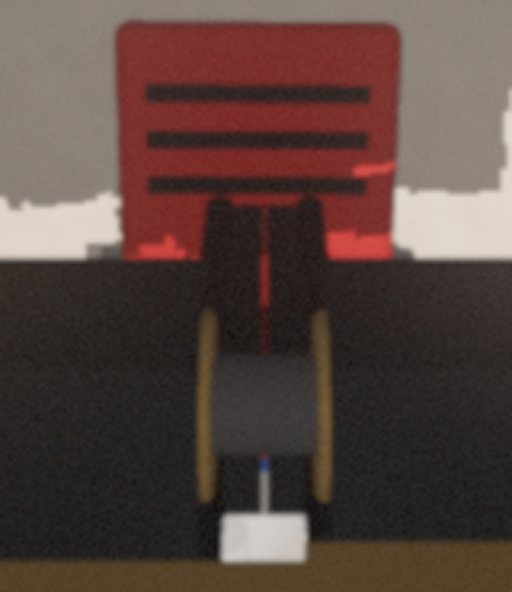

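Run:
```python
from h import *
s=cams.capture('side')
for z in (183.2,190,198,205):
    print(z,cv2.projectPoints(np.array([[508.7,70.3,z]]),np.array(s['rvec'],float),np.array(s['tvec'],float),np.array([[s['fx'],0,s['cx']],[0,s['fy'],s['cy']],[0,0,1.]]),None)[0].ravel())
    d=50*np.array([-.903,.43,0]);
    for k in (1,-1): print(cv2.projectPoints(np.array([[508.7,70.3,z]])+k*d,np.array(s['rvec'],float),np.array(s['tvec'],float),np.array([[s['fx'],0,s['cx']],[0,s['fy'],s['cy']],[0,0,1.]]),None)[0].ravel())
```

```text
183.2 [258.42395464 234.86132006]
[231.6789611  238.47111574]
[284.67441632 231.31827178]
190 [258.12563247 232.11483054]
[231.2370709  235.71761579]
[284.51443975 228.57900713]
198 [257.77065855 228.84677922]
[230.71120865 232.44087039]
[284.32410353 225.31989666]
205 [257.45644309 225.9539688 ]
[230.24567514 229.54004461]
[284.15564011 222.43531234]
```

Measured in both the side and wrist views, the visible fingertips end about 18–20 mm above the reported TCP. The pad hasn't been touched yet: its corners haven't moved and the force is zero. I'll lower slowly until the force shows contact.

```bash
python3 -m crank '0 0 1 0 0 0 1; 0 0 2 0 0 0 1; 0 0 3 0 0 0 1; 0 0 4 0 0 0 1; 0 0 4 0 0 0 1'; python3 -m crank '0 0 1 0 0 0 1; 0 0 2 0 0 0 1; 0 0 3 0 0 0 1; 0 0 4 0 0 0 1; 0 0 4 0 0 0 1'
```

```text
clock: 12.78
tool_pos: [500.0, -108.2, 78.6]
orientation: [0.065, 0.998, -0.0, -0.0]
contact_force: [-0.9, -0.6, -0.4]
gripper_width: 0.5
clock: 13.4
tool_pos: [500.0, -108.2, 74.6]
orientation: [0.065, 0.998, -0.0, -0.0]
contact_force: [-0.4, -0.3, -1.3]
gripper_width: 0.7
```

```bash
python3 -m crank '0 0 0 0 0 0 1; 0 0 0 0 0 0 1'
python3 - <<'E'
from h import *
print(r.read_state()['contact_force'])
c=cams.capture('wrist');a=cv2.resize(c['img'][235:400,240:400],None,fx=2.4,fy=2.4,interpolation=2)
c=cams.capture('side');b=cv2.resize(c['img'][240:360,260:375],None,fx=3.3,fy=3.3,interpolation=2)[:396]
cv2.imwrite('pics/m9.png',np.hstack([a,b]))
E
```

```text
clock: 13.65
tool_pos: [500.1, -108.2, 74.8]
orientation: [0.065, 0.998, -0.0, 0.0]
contact_force: [0.8, 0.1, -0.9]
gripper_width: 0.4
[ 0.76125612  0.07831725 -0.94993962]
```

View pics/m9.png

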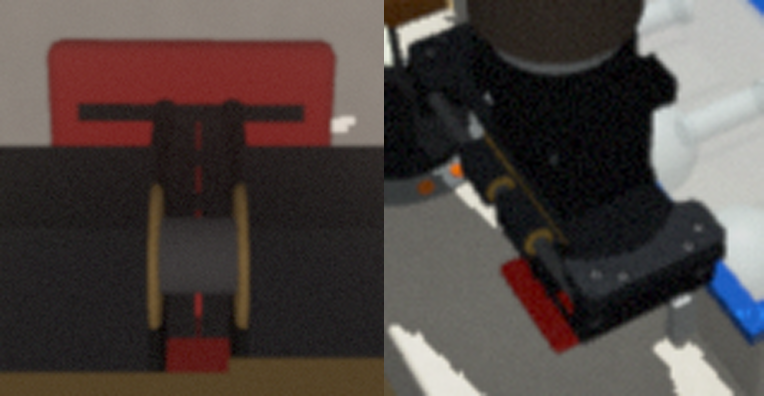

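```bash
python3 -m crank '0 0 1 0 0 0 1; 0 0 2 0 0 0 1; 0 0 3 0 0 0 1; 0 0 3 0 0 0 1'; python3 -m crank '0 0 1 0 0 0 1; 0 0 2 0 0 0 1; 0 0 3 0 0 0 1; 0 0 3 0 0 0 1'
```

```text
clock: 14.25
tool_pos: [500.0, -108.2, 71.6]
orientation: [0.065, 0.998, -0.0, -0.0]
contact_force: [-0.1, -0.2, 0.4]
gripper_width: 0.4
clock: 14.75
tool_pos: [500.0, -108.2, 68.7]
orientation: [0.065, 0.998, 0.0, -0.0]
contact_force: [0.2, -0.2, -0.2]
gripper_width: 0.5
```

Run:
```python
from h import *
s=r.read_state();print(s['contact_force'],s['moment'],s['joint_efforts'])
c=cams.capture('wrist');a=cv2.resize(c['img'][235:400,240:400],None,fx=2.4,fy=2.4,interpolation=2)
c=cams.capture('side');b=cv2.resize(c['img'][240:360,260:375],None,fx=3.3,fy=3.3,interpolation=2)[:396]
cv2.imwrite('pics/m10.png',np.hstack([a,b])); cv2.imwrite('pics/side10.png',c['img'])
c=cams.capture('top');cv2.imwrite('pics/top10.png',c['img'])
```

```text
[ 0.233737   -0.2050121  -0.19484969] [ 0.0452217  -0.17594777  0.00388342] [ 4.36524961e-04 -3.18030310e+01  1.44670790e+01  3.23490925e+00
 -8.67902488e-02  6.09141512e-05]
```

View pics/m10.png

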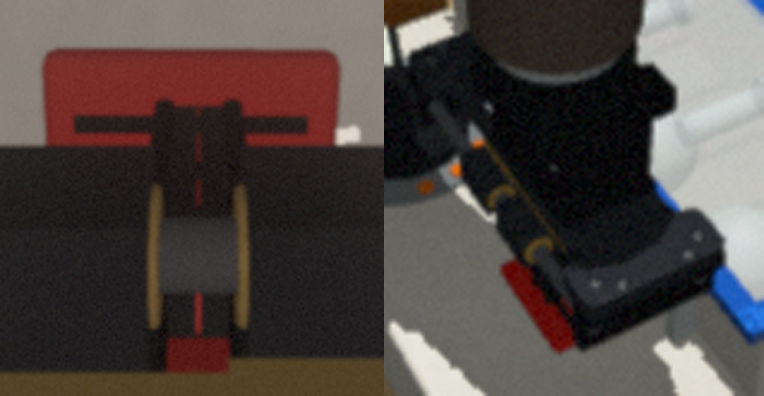

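View pics/top10.png

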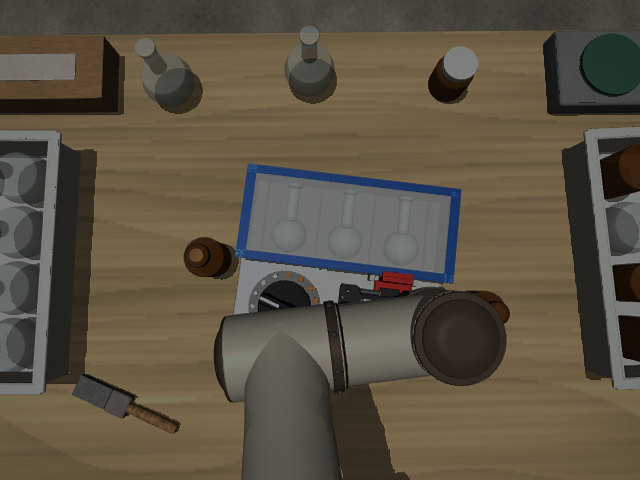

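Run:
```python
from h import *
im=cv2.imread('pics/wrist3.png');cv2.imwrite('pics/w3.png',cv2.resize(im[260:420,180:460],None,fx=2.8,fy=2.8,interpolation=2))
c=cams.capture('wrist');s=r.read_state();print(c['fx'])
R=Ro.from_quat(s['orientation'])
for W in (80,87,95):
    d=c['fx']*W/171; o,dr=ray(c,322.5,280); p=o+dr*d; print(W,d,R.inv().apply(p-s['tool_pos']).round(1))
print('cam in tool',R.inv().apply(o-s['tool_pos']))
```

```text
345.62566590828504
80 161.69621796878832 [ 14.7   1.3 -42.1]
87 175.8446370410573 [  8.9   1.4 -29.1]
95 192.01425883793613 [  2.2   1.4 -14.2]
cam in tool [  81.05364851    1.05640322 -190.81197246]
```

View pics/w3.png

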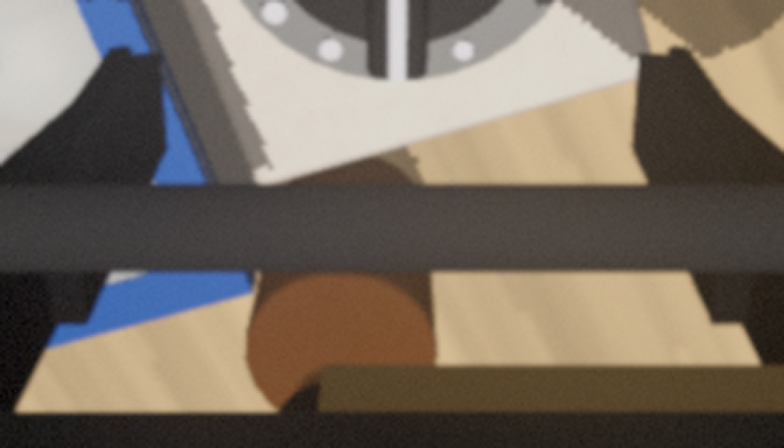

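Using the 87 mm opening as scale, the visible fingertip ends about 29 mm behind the nominal TCP, so contact is only now due. Lowering further in small steps.

```bash
python3 -m crank '0 0 1 0 0 0 1; 0 0 2 0 0 0 1; 0 0 3 0 0 0 1; 0 0 3 0 0 0 1'
python3 - <<'E'
from h import *
c=cams.capture('wrist');a=cv2.resize(c['img'][235:400,240:400],None,fx=2.4,fy=2.4,interpolation=2)
c=cams.capture('side');b=cv2.resize(c['img'][240:360,260:375],None,fx=3.3,fy=3.3,interpolation=2)[:396]
cv2.imwrite('pics/m11.png',np.hstack([a,b]))
E
```

```text
clock: 15.45
tool_pos: [499.7, -108.2, 65.7]
orientation: [0.065, 0.998, -0.0, -0.0]
contact_force: [-1.2, 0.1, 2.6]
gripper_width: 0.7
```

View pics/m11.png

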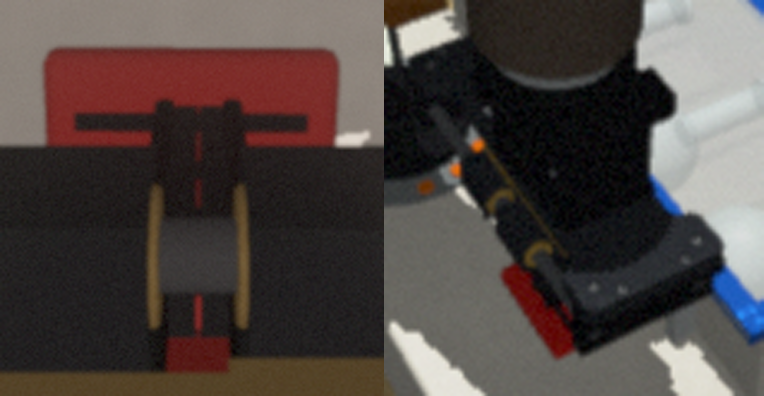

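Contact: 2.6 N at TCP z ≈ 66. For more clearance from the tooth and lid, I'm lifting off, moving 9 mm towards the robot on the pad, and then pressing.

```bash
python3 -m crank '0 0 -4 0 0 0 1; 0 0 -8 0 0 0 1; 5 0 -8 0 0 0 1; 9 0 -8 0 0 0 1; 9 0 -4 0 0 0 1; 9 0 0 0 0 0 1; 9 0 2 0 0 0 1; 9 0 4 0 0 0 1; 9 0 4 0 0 0 1'
python3 - <<'E'
from h import *
c=cams.capture('wrist');a=cv2.resize(c['img'][235:400,240:400],None,fx=2.4,fy=2.4,interpolation=2)
c=cams.capture('side');b=cv2.resize(c['img'][240:360,260:375],None,fx=3.3,fy=3.3,interpolation=2)[:396]
cv2.imwrite('pics/m12.png',np.hstack([a,b]))
E
```

```text
clock: 16.68
tool_pos: [490.7, -107.0, 61.5]
orientation: [0.065, 0.998, -0.0, -0.0]
contact_force: [-1.2, 0.0, 2.6]
gripper_width: 0.6
```

View pics/m12.png

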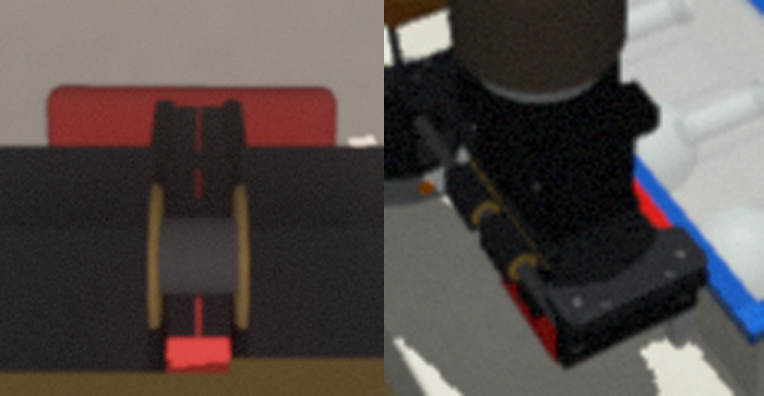

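The fingers are on the front part of the pad, pushing it down, with the lid still shut. Pressing on.

```bash
python3 -m crank '0 0 2 0 0 0 1; 0 0 4 0 0 0 1; 0 0 6 0 0 0 1; 0 0 8 0 0 0 1; 0 0 8 0 0 0 1; 0 0 8 0 0 0 1'
python3 - <<'E'
from h import *
cap('side','side13.png')
E
```

```text
clock: 17.52
tool_pos: [491.5, -107.1, 54.2]
orientation: [0.065, 0.998, -0.0, 0.0]
contact_force: [-1.2, -0.1, 5.6]
gripper_width: -0.2
```

View pics/side13.png

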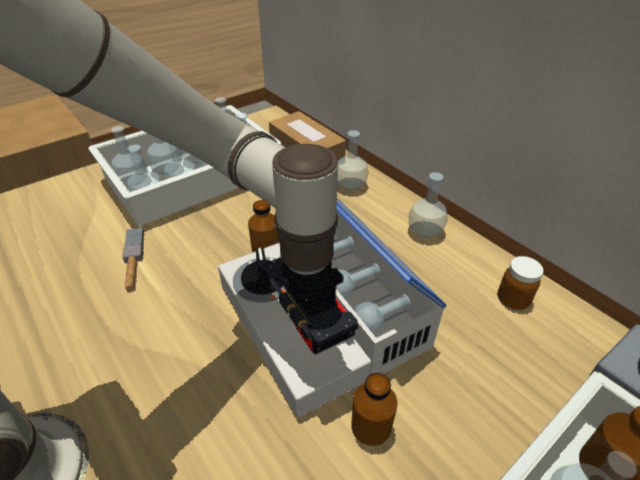

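The lid is released and swinging up at the rear, away from the gripper. I'll hold for a moment, then back off upwards and towards the robot.

```bash
python3 -m crank '0 0 0 0 0 0 1; 0 0 0 0 0 0 1; 0 0 0 0 0 0 1; 0 0 0 0 0 0 1; 0 0 0 0 0 0 1; 0 0 -8 0 0 0 1; 0 0 -20 0 0 0 1; 10 0 -40 0 0 0 1; 30 0 -65 0 0 0 1; 60 0 -90 0 0 0 1; 85 0 -110 0 0 0 1; 85 0 -110 0 0 0 1'
python3 - <<'E'
from h import *
cap('side','side14.png');cap('top','top14.png');cap('wrist','wrist14.png')
E
```

```text
clock: 19.08
tool_pos: [406.9, -95.7, 165.7]
orientation: [0.065, 0.998, 0.001, 0.002]
contact_force: [0.6, -0.3, -0.3]
gripper_width: 0.3
```

View pics/side14.png

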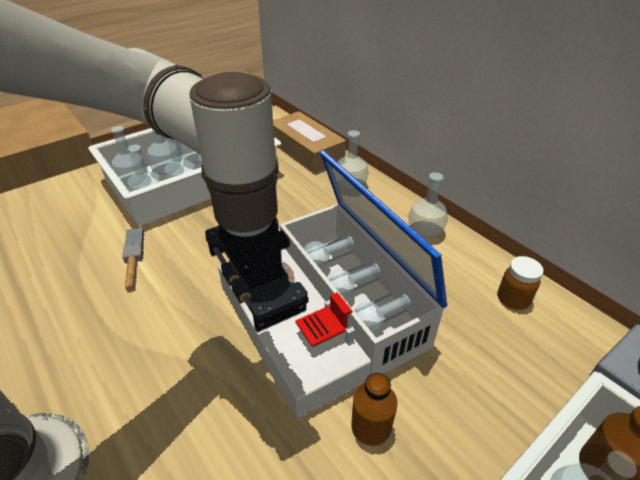

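View pics/top14.png

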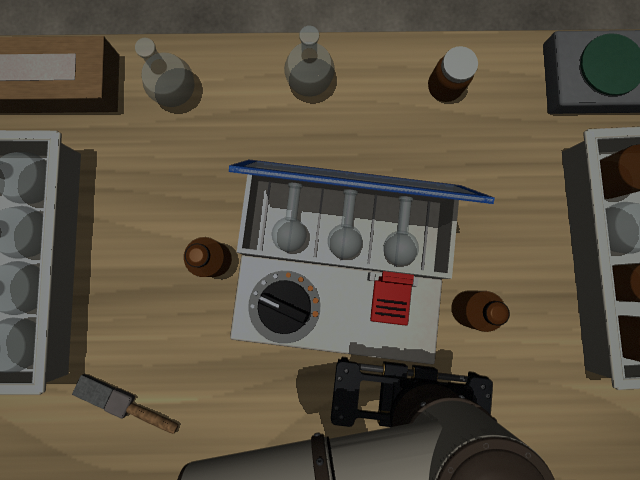

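The lid stands open along (232,167)–(492,200) in the top view, and the bottles are still at (207,257) and (482,310). Now a numerical check on the selector, lid and bottles.

```bash
python3 -m crank '0 0 0 0 0 0 1; 0 0 0 0 0 0 1; 0 0 0 0 0 0 1; 0 0 0 0 0 0 1; 0 0 0 0 0 0 1; 0 0 0 0 0 0 1'
python3 - <<'E'
from h import *
c=cap('top','top15.png');s=cap('side','side15.png')
a=cv2.imread('pics/top14.png');b=cv2.imread('pics/side14.png');a0=cv2.imread('pics/top0.png')
d=lambda p,q:(cv2.absdiff(p,q).max(2)>50).sum()
print('change since',d(a,c['img']),d(b,s['img']))
for n,(x0,x1,y0,y1) in {'L':(180,235,232,282),'R':(450,515,285,335)}.items(): print(n,d(a0[y0:y1,x0:x1],c['img'][y0:y1,x0:x1]))
im=c['img'][255:355,225:335]; cv2.imwrite('pics/crop15.png',cv2.resize(im,None,fx=6,fy=6,interpolation=2))
g=im[30:72,20:90].min(2)
m=(g>110).astype(np.uint8);n,l,st,ce=cv2.connectedComponentsWithStats(m)
for i in range(1,n):
    if st[i,4]>8:
        ys,xs=np.where(l==i);f=cv2.fitLine(np.float32(np.c_[xs,ys]),2,0,.01,.01).ravel()
        p=onz(c,225+20+f[2],255+30+f[3],114);q=onz(c,225+20+f[2]+10*f[0],255+30+f[3]+10*f[1],114);e=q-p
        print(st[i],p.round(1),np.arctan2(e[1],e[0]))
# lid angle: top-edge corners
def tri(l):
    A=np.zeros((3,3));b=np.zeros(3)
    for cc,u,v in l:
        o,dd=ray(cc,u,v);dd/=np.linalg.norm(dd);M=np.eye(3)-np.outer(dd,dd);A+=M;b+=M@o
    return np.linalg.solve(A,b)
print('lid corners',tri([(c,231,168),(s,322,153)]).round(1),tri([(c,493,202),(s,440,256)]).round(1))
E
```

```text
clock: 19.98
tool_pos: [406.9, -96.0, 163.8]
orientation: [0.065, 0.998, 0.0, 0.0]
contact_force: [-0.3, 0.0, 0.2]
gripper_width: 0.2
change since 498 1271
L 0
R 0
[  0   0  11  42 231] [516.4 128.4 114. ] -0.03159470194613717
[ 8  6  4  4 11] [534.6 116.6 114. ] -0.7975940218675549
[15 12 19 10 53] [519.7  93.2 114. ] -2.0236749954988515
[ 5 19  4  4 11] [513.4 121.6 114. ] -0.798831939507385
lid corners [708.  131.5 258.9] [ 656.7 -225.4  264.9]
```

View pics/crop15.png

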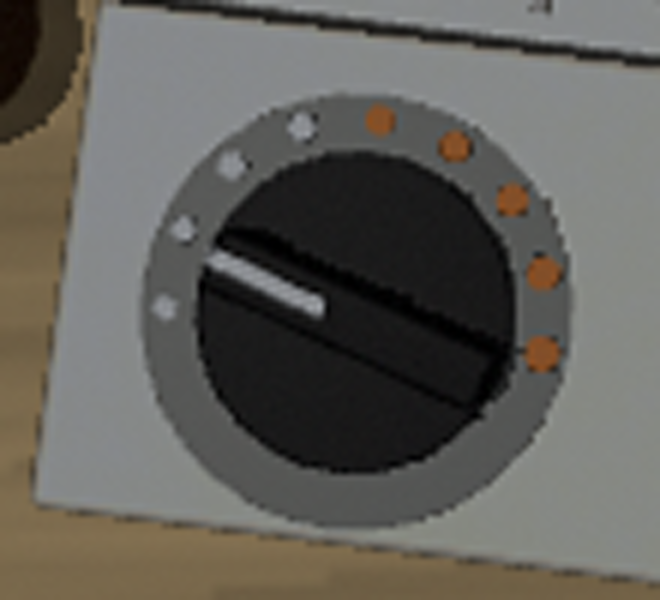

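```bash
python3 -m crank '0 0 0 0 0 0 1; 0 0 0 0 0 0 1; 0 0 0 0 0 0 1; 0 0 0 0 0 0 1'
python3 - <<'E'
from h import *
c=cap('top','top16.png');s=cap('side','side16.png')
for a,b in (('top',c),('side',s)):
    for k in (14,15):
        D=cv2.absdiff(cv2.imread(f'pics/{a}{k}.png'),b['img']).max(2)>50
        ys,xs=np.where(D);print(a,k,D.sum(),'lid region',D[100:235,225:500].sum() if a=='top' else D[130:310,310:460].sum(), (xs.min(),xs.max(),ys.min(),ys.max()) if len(xs) else '')
E
```

```text
clock: 20.58
tool_pos: [406.9, -96.0, 163.8]
orientation: [0.065, 0.998, -0.0, 0.0]
contact_force: [0.1, 0.0, 0.0]
gripper_width: 0.5
top 14 535 lid region 36 (np.int64(182), np.int64(539), np.int64(171), np.int64(479))
top 15 116 lid region 115 (np.int64(233), np.int64(491), np.int64(168), np.int64(368))
side 14 1299 lid region 0 (np.int64(64), np.int64(320), np.int64(48), np.int64(476))
side 15 2 lid region 0 (np.int64(261), np.int64(293), np.int64(370), np.int64(435))
```

View pics/side16.png

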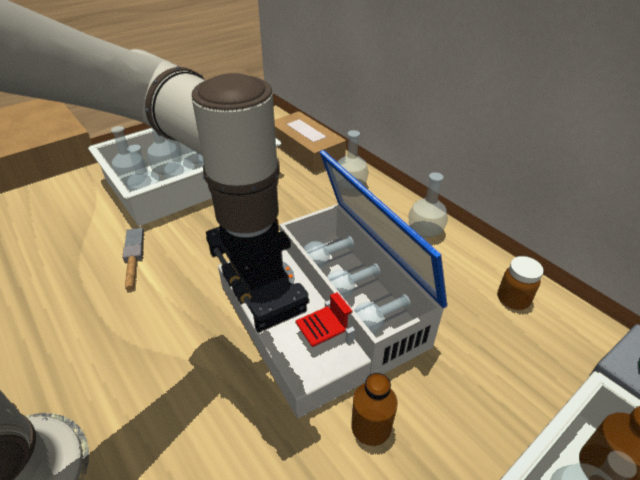

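```bash
python3 -c "
from plant import ticket
print(ticket.job_done())"
```

```text
the job is handed in; nothing more can be done
None
```

I turned the heat selector down three clicks, then pressed the latch pad, and the lid sprang open by itself. I handed the job in at about 20.6 s of the 54 s allowed.

**What the last checks showed**
- **Selector:** the pointer went from the 5th dot to the 2nd. The measured turn was about 1.24 rad, against 1.257 for three clicks, and it rests in the 2nd click.
- **Lid:** it stands open. The side view didn't change over the last 1.5 s, and a few edge pixels flickered in the top view. I measured its upper edge 259–265 mm above the table. Fully open should give about 274 mm, so it reads 9–15 mm low. I put that down to rough corner picking but did not confirm it.
- **Bottles:** there was no pixel change around either one in the top view.
- **Robot:** it is clear of everything and the wrist force reads about zero. The highest reading I saw was under 6 N, during the latch press.

**What disagreed:** the fingertips appeared to end about 20–29 mm above the reported tool point. My first presses, down to tool height 69 mm, therefore touched nothing. I lowered in small steps until the force showed contact, moved 9 mm towards the robot for more clearance from the lid, and then pressed.

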